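Bleed the pump drive and hold its belt tensioner wound for the new belt

ROBOT

A 7-joint arm with a two-finger parallel gripper is mounted at the origin on the work surface. World frame = base frame: x ahead of the robot, y to its left, z up, the work surface at z = 0. Lengths are in m, angles in rad, forces in N, time in s.
With the tool pointing down it reaches from about 0.4 to 0.85 m from the base axis. Payload 4.5 kg.
Tool frame: the origin (TCP) lies midway between the tips of the shut fingers; the grasp point (between the pads) lies 19 mm behind it; z points along the fingers, y is the line along which they close (so a half turn about z gives the same grasp; the last joint's range is limited). The gripper opens to 88 mm and grips with 3 to 60 N. Pads are 18 mm wide; open, the fingers measure 123 mm over their backs; the gripper's body (75 mm by 187 mm) begins 45 mm behind the grasp point.
Start: joints at [-1.231, 0.689, -0.195, 1.565, 0.157, 0.902, -0.215], TCP at [0.188, 0.596, 0.239] pointing down, gripper open.
Joint ranges: [-3.01, 3.01], [-0.46, 2.08], [-1.47, 1.51], [0.13, 2.56], [-1, 4.14], [0.04, 2.09], [-2.66, 2.66]. Speed limits (rad/s): [2.57, 2.57, 3.14, 3.14, 3.14, 3.14, 3.14].

INTERFACE

Orientations are given as a unit quaternion [x, y, z, w].
In Python, from plant import r gives the robot as it stands.
- The arm moves only by the tool carry_out, never from a script. Its argument "plan" is a list of rows, each an object with "rot": the turn, a rotation vector about the tool's x, y, z in rad, a list of three; "xyz": the shift along the tool's x, y, z in m, a list of three; "grip": the closure in counts, from 0 (fully open) to 255 (shut). In form: [{"rot": [wx, wy, wz], "xyz": [dx, dy, dz], "grip": grip}, ...]. A call has 1 to 8 rows; each row is the pose to reach, as a shift and turn from the pose commanded when the call began, along the tool's axes at that moment; what a row does not reach only later rows make up. A row lasts 1/12 s, in which the tool goes at most 41.7 mm and 7.16 degrees, less where a joint would pass 70% of its speed; a pose out of reach is approached as far as the arm can. A call with a gripper value outside its range is refused whole. The fingers move at their own pace and stop on an object; "squeeze" is the grip in N (left out, the last holds). Time passes only in rows, so rows that repeat a pose let the fingers close. It gives the time, the measured TCP pose, the force, the opening and the grip force at its end, in the units of the state.
- r.get_state(): the state, without advancing time (a new reading comes with each control period).
- r.snapshot(name): name is "scene" or "top" or "wrist"; returns the picture (420x560x3 uint8, red, green, blue); there is no depth.
- r.camera_params(name): a dict with "fx", "fy", "cx", "cy" (pixels), "position" and "attitude" of the camera in the world; the wrist camera has in their place "hand_eye" (4x4, takes a point from camera to tool coordinates, whose origin is the TCP and whose axes are the flange's). Camera axes: x right, y down, z forward; pixel columns grow to the right and rows downward; lengths in m; the calibration is good to about 2 mm. A picture is of the moment at which its call begins: read the wrist's pose just before it. camera_params takes no time and is no camera call.
- r.finish_job(): hands the job in; it is judged then, once.
The state is a dict: "clock": time; "q": joint angles; "qd": joint speeds; "joint_torque": joint torques, N m; "tool_pos": TCP position; "eef_rot": TCP orientation; "contact_force": force on the tool from outside, world axes, zero at the start; "moment": the same for the moment, N m; "opening": opening from 0.0 (shut) to 1.0 (fully open); "finger_force": force on a finger pad.
Only numpy, scipy, OpenCV 4.12 (cv2) and the standard library are available. Lean on these libraries where they do the work, as an engineer would, in place of code of your own. Each camera call takes 0.05 s, during which the arm holds its last target. There are 200 camera calls.

TASK

The belt is off the drinks pump's drive and I am about to slip on a new one. Take the discharge stick from its stand and, so that the drive is dead, rest its metal tip for a moment on top of the round terminal and then on top of the long bar-shaped one; then put the tip down into the eye at the end of the sprung tension arm, swing the arm all the way round to its stop against the spring and finish while holding it there with the stick still gripped in the robot's hand (only the stick may bear on the arm). Leave the glasses, bottles, tools and other bits on the table and on the drive where they are.

Things in the scene. Friction and masses are not known exactly. Their poses are not given: they have to be found in the camera images.
- drive: Fixed pump drive: a grey box 220 x 320 x 40 mm (own x, y, z), on it two pulleys (the large one radius 45 mm at x 20, y -108, up to 74 mm above the table), a pivot body, the tension arm, a lying capacitor (x -45, y 85 to 160, top 76 mm above the table), a stop pin and two terminals. Only the arm moves. Origin: centre of its underside; x points away from the robot at yaw 0.
- round_terminal: Fixed brass test terminal with a ROUND flat head 26 mm across, on a black foot, total height 20 mm, standing on the drive's box near the edge towards the robot, beside the long one (about 90 mm apart; which of them is left or right varies). Origin at the centre of its foot, on the box top.
- round_top (a point): Centre of the flat top of the round terminal's head, 20 mm above its foot (60 mm above the table).
- long_terminal: Fixed brass test terminal with a LONG rectangular flat head, a bar 18 x 46 mm (x, y), otherwise as the round one.
- long_top (a point): Centre of the flat top of the long terminal's head (60 mm above the table).
- tension_arm (a joint): Hinge (rad) of the flat steel tension arm about its upright pivot. 0: at rest (eye on the drive's far side), held there by its spring. Grows clockwise seen from above: the eye swings on a 120 mm radius towards the robot's side; 1.0 (57 degrees) is the hard stop, fully wound. At the eye it takes 1 N to leave rest, 2.7 N at the stop; let go, it springs back.
- eye_top (a point): Centre of the upper rim of the eye, the upright steel ring at the free end of the tension arm: outside 34 mm, bore 20 mm, 12 mm high, open above and below. Upper rim 73 mm, underside 61 mm above the table, 21 mm above the box top; moves with the arm. At rest it lies 120 mm from the pivot, 60 degrees clockwise (seen from above) from the drive's x axis.
- pivot (a point): Point on the upright axis of the tension arm, on top of the pivot (75 mm above the table); fixed to the drive at x 30, y 70 mm of its frame.
- stick: Loose discharge stick, about 90 g, upright in its stand: black handle 20 x 20 mm square, 78 mm tall, over a round guard 34 mm across, 6 mm thick; below it a steel rod 8 mm thick, 45 mm long, its end the tip. Origin: guard's underside, on the axis, at rest 60 mm above the table. z up (handle z 6 to 84, tip z -45 mm); x, y square to the handle's flats, by which to grip it.
- stick_tip (a point): The tip: centre of the rod's lower end, 45 mm below the guard's underside.
- stand: Fixed plywood block 70 x 70 x 60 mm with an upright hole 15 mm across and 55 mm deep in the middle of its top, in which the stick's rod stands loosely; the stick is drawn straight up. Origin at the centre of its underside.
- flute0: Empty flute glass on the tray, 200 mm tall, 62 mm foot; loose bystander; origin at the centre of its foot
- flute1: Empty flute glass on the tray, 200 mm tall, 62 mm foot; loose bystander; origin at the centre of its foot
- flute2: Empty flute glass on the tray, 200 mm tall, 62 mm foot; loose bystander; origin at the centre of its foot
- jar: Screw-top jar, 64 mm across, 75 mm tall; loose bystander; origin at the centre of its foot
- bottle: Brown bottle, 62 mm across, 220 mm tall; loose bystander; origin at the centre of its foot
- can: Spray can, 60 mm across, 150 mm tall; loose bystander; origin at the centre of its foot
- spare_roller: Spare black roller standing on the drive's box near the terminals, 30 mm across, 18 mm tall (top 58 mm above the table); loose bystander; origin at the centre of its foot
- screwdriver: Screwdriver lying on the table, about 190 mm long along its x; loose bystander
Not all that is in view belongs to the job. Leave any orange look-alike of the stick alone.

How it is judged:
By the outcome, as a careful person would: the job done as asked, in the order asked, and still so for the second after the job is handed in, while the arm keeps its last pose, push and grip.
It also fails if it takes over 54 s, if anything falls off the work surface, if the arm or the gripper's body presses on something with over 40 N, if the wrist force passes 120 N, or if a joint passes its speed limit or range.

## Working session

There is one attempt and no reset: what is moved stays moved. The work goes in short steps, Python scripts to look and compute and a tool call to move; the robot and the scene stay as the last step left them, time stands still between calls to the robot, and variables do not carry over. Pictures are saved under pics/ and viewed, at most 10 in all, crops included, and the job is handed in when it is done.

Besides the shell and the picture viewer there is one more tool, called after "Call:" as name(argument=value, ...) on one line, values as JSON. carry_out: Moves the arm, as the interface text tells. Its arguments: {"type":"object","properties":{"plan":{"type":"array"},"squeeze":{"type":"number"}},"required":["plan"]}

```bash
ls; mkdir -p pics; python3 - <<'E'
from plant import r
import cv2,numpy as np
for n in("scene","top"):
    im=r.snapshot(n); cv2.imwrite(f"pics/{n}0.png",im[:,:,::-1])
    p=r.camera_params(n); print(n,p)
print(r.camera_params("wrist")); s=r.get_state(); print(s)
E
```

```text
pics
scene {'fx': 421.72796806897173, 'fy': 421.72796806897173, 'cx': 278.46445566088545, 'cy': 210.95193864033763, 'position': array([ 0.99224147, -0.51318429,  1.118011  ]), 'attitude': array([ 0.88323672,  0.37215561, -0.10818122, -0.26398849])}
top {'fx': 528.1611073452146, 'fy': 528.1611073452146, 'cx': 277.36835246115675, 'cy': 207.67578970024314, 'position': array([ 0.3629555 , -0.02315653,  1.57234589]), 'attitude': array([-0.7039815 ,  0.70898297, -0.03288248,  0.0259218 ])}
{'fx': 293.31394512669846, 'fy': 293.31394512669846, 'cx': 277.03766337479846, 'cy': 209.94115677612567, 'hand_eye': array([[ 7.32957145e-04, -9.46777847e-01, -3.21886891e-01,
         8.32556473e-02],
       [ 9.99999528e-01,  8.99010366e-04, -3.67229308e-04,
         6.73573200e-04],
       [ 6.37064225e-04, -3.21886470e-01,  9.46778060e-01,
        -1.46233854e-01],
       [ 0.00000000e+00,  0.00000000e+00,  0.00000000e+00,
         1.00000000e+00]])}
{'clock': 0.1, 'q': array([-1.23121093,  0.68983332, -0.19451003,  1.566217  ,  0.15732429,
        0.90253404, -0.21510508]), 'qd': array([ 0.00086248, -0.00185435,  0.00053263, -0.00342593, -0.00047801,
        0.00185298, -0.0019747 ]), 'joint_torque': array([-3.95140945e-03, -5.28492951e+01, -1.27162546e+00, -1.53835326e+01,
       -5.25692815e-02,  2.02547009e-03,  6.03157400e-05]), 'tool_pos': array([0.18803771, 0.59545581, 0.23803783]), 'eef_rot': array([ 1.52260259e-01,  9.88340111e-01, -7.98456870e-04, -4.56363013e-05]), 'contact_force': array([-0.22546584, -0.00745389, -0.13578163]), 'moment': array([ 0.00259818, -0.03105063,  0.03892161]), 'finger_force': 0.0, 'opening': 0.9999347152651984}
```

View pics/top0.png

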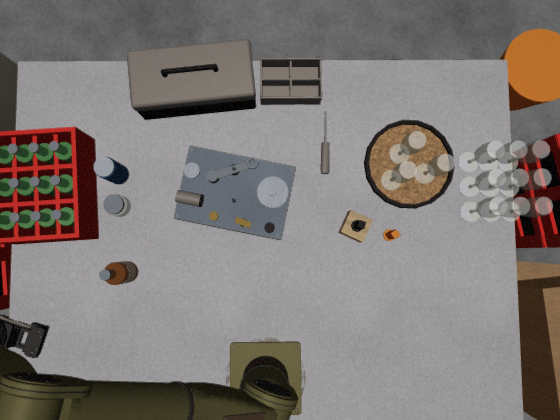

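View pics/scene0.png

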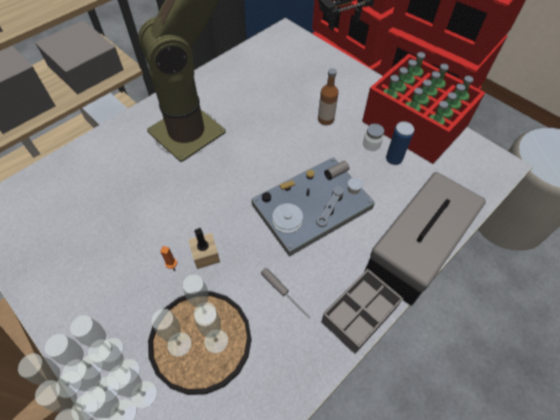

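The top view shows the drive at (235,195), with the large pulley at (272,191), pivot at (213,176) and eye at (252,163). The round terminal looks to be at (213,216), the long one at (243,222) and the roller at (269,228).
There are two candidates for the stick:
- **Black handle** in the plywood block at (358,226): fits the description.
- **Orange one** at (392,235): the look-alike, to be left alone.

I'll confirm this in an enlarged crop.

```bash
cat > h.py <<'E'
from plant import r
import cv2,numpy as np
from scipy.spatial.transform import Rotation as R
def cam(n,s=None):
    p=r.camera_params(n)
    if n=="wrist":
        s=s or r.get_state(); T=np.eye(4); T[:3,:3]=R.from_quat(s["eef_rot"]).as_matrix(); T[:3,3]=s["tool_pos"]
        T=T@p["hand_eye"]; return p,T[:3,:3],T[:3,3]
    return p,R.from_quat(p["attitude"]).as_matrix(),p["position"]
def ray(c,u,v,z):
    p,M,o=c; d=M@np.array([(u-p["cx"])/p["fx"],(v-p["cy"])/p["fy"],1]); return o+d*(z-o[2])/d[2]
def proj(c,X):
    p,M,o=c; q=M.T@(np.array(X)-o); return np.array([p["fx"]*q[0]/q[2]+p["cx"],p["fy"]*q[1]/q[2]+p["cy"]])
def blobs(mask,amin=15):
    n,_,st,ce=cv2.connectedComponentsWithStats(mask.astype(np.uint8)); 
    return [(tuple(ce[i].round(1)),int(st[i,4]),tuple(int(a) for a in st[i,:4])) for i in range(1,n) if st[i,4]>=amin]
E
python3 - <<'E'
from h import *
im=cv2.imread("pics/top0.png"); hsv=cv2.cvtColor(im,cv2.COLOR_BGR2HSV); c=cam("top")
cv2.imwrite("pics/topcrop.png",cv2.resize(im[140:250,170:410],None,fx=3.3,fy=3.3,interpolation=cv2.INTER_CUBIC))
box=np.zeros(im.shape[:2],bool); box[140:250,170:410]=1
H,S,V=cv2.split(hsv)
for b in blobs((H>10)&(H<32)&(S>110)&(V>70)&box): print("brass/wood",b,ray(c,*b[0],.06))
for b in blobs((V<45)&box,8): print("dark",b,ray(c,*b[0],.058),ray(c,*b[0],.144))
m=((H>95)&(H<125)&(S>35)&box).astype(np.uint8)
cn=max(cv2.findContours(m,0,1)[0],key=cv2.contourArea); rc=cv2.minAreaRect(cn); print(rc)
P=np.array([ray(c,*q,.04) for q in cv2.boxPoints(rc)]);print(P, P.mean(0))
E
```

```text
brass/wood ((np.float64(386.5), np.float64(169.7)), 1147, (369, 140, 41, 64)) [ 0.59727073 -0.35547256  0.06      ]
brass/wood ((np.float64(213.2), np.float64(215.5)), 57, (209, 212, 9, 8)) [0.46772583 0.1455892  0.06      ]
brass/wood ((np.float64(242.7), np.float64(222.1)), 94, (235, 217, 16, 11)) [0.44819666 0.06111352 0.06      ]
brass/wood ((np.float64(390.7), np.float64(234.3)), 126, (383, 229, 17, 12)) [ 0.41022878 -0.36292329  0.06      ]
dark ((np.float64(378.3), np.float64(180.9)), 358, (364, 140, 46, 68)) [ 0.56499623 -0.33131834  0.058     ] [ 0.5535223  -0.31381777  0.144     ]
dark ((np.float64(235.1), np.float64(173.5)), 8, (232, 172, 7, 3)) [0.58911781 0.08289624 0.058     ] [0.57627401 0.07687348 0.144     ]
dark ((np.float64(215.2), np.float64(180.9)), 9, (212, 179, 7, 4)) [0.5679164 0.1403078 0.058    ] [0.55627663 0.13102463 0.144     ]
dark ((np.float64(200.8), np.float64(200.7)), 33, (199, 195, 5, 12)) [0.51077609 0.18155141 0.058     ] [0.50238133 0.16992601 0.144     ]
dark ((np.float64(357.5), np.float64(225.3)), 104, (352, 221, 13, 10)) [ 0.43681441 -0.26843107  0.058     ] [ 0.43261995 -0.25450188  0.144     ]
dark ((np.float64(269.8), np.float64(226.5)), 33, (265, 223, 9, 9)) [ 0.43513403 -0.01643532  0.058     ] [ 0.431035   -0.01681702  0.144     ]
((234.38461303710938, 192.07691955566406), (107.07939910888672, 72.17072296142578), 11.309932708740234)
[[ 0.46561987  0.25909131  0.04      ]
 [ 0.67349755  0.21941922  0.04      ]
 [ 0.60941574 -0.08826076  0.04      ]
 [ 0.40255968 -0.04514309  0.04      ]] [0.53777321 0.08627667 0.04      ]
```

View pics/topcrop.png

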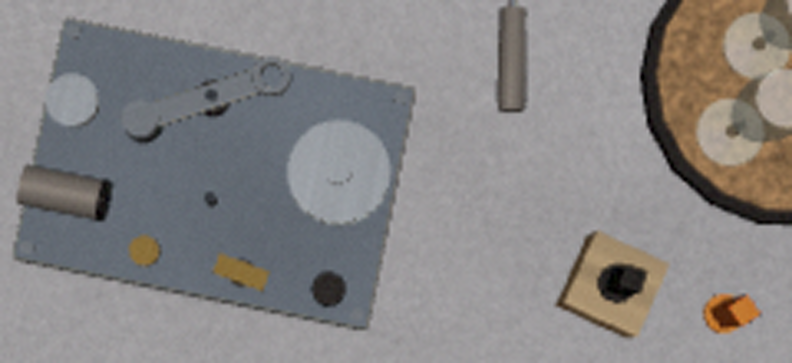

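The crop confirms it: the black stick in the plywood block has its guard at crop (620,282), and the orange look-alike sits beside it. The round brass head is at crop (144,250), the bar at (241,271), the roller at (328,288) and the eye at (271,77). I'll move over the drive for a closer look.

Call:
carry_out(plan=[{"rot": [0, 0, 0], "xyz": [0, 0, -0.04], "grip": 0}, {"rot": [0, 0, 0], "xyz": [0, 0, -0.08], "grip": 0}, {"rot": [0, 0, 0], "xyz": [-0.22, -0.18, -0.11], "grip": 0}, {"rot": [0, 0, 0], "xyz": [-0.22, -0.18, -0.11], "grip": 0}, {"rot": [0, 0, 0], "xyz": [-0.22, -0.18, -0.11], "grip": 0}, {"rot": [0, 0, 0], "xyz": [-0.22, -0.18, -0.11], "grip": 0}, {"rot": [0, 0, 0], "xyz": [-0.22, -0.18, -0.11], "grip": 0}, {"rot": [0, 0, 0], "xyz": [-0.22, -0.18, -0.11], "grip": 0}])

```text
clock: 0.77
tool_pos: [0.3248, 0.3858, 0.3449]
eef_rot: [0.152, 0.988, -0.0, -0.0]
contact_force: [0.9, -0.1, 0.3]
opening: 1.0
finger_force: 0.0
```

Call:
carry_out(plan=[{"rot": [0, 0, 0], "xyz": [-0.22, -0.18, 0], "grip": 0}, {"rot": [0, 0, 0], "xyz": [-0.22, -0.18, 0], "grip": 0}, {"rot": [0, 0, 0], "xyz": [-0.22, -0.18, 0], "grip": 0}, {"rot": [0, 0, 0], "xyz": [-0.22, -0.18, 0], "grip": 0}, {"rot": [0, 0, 0], "xyz": [-0.22, -0.18, 0], "grip": 0}, {"rot": [0, 0, 0], "xyz": [-0.22, -0.18, 0], "grip": 0}, {"rot": [0, 0, 0], "xyz": [-0.22, -0.18, 0], "grip": 0}, {"rot": [0, 0, 0], "xyz": [-0.22, -0.18, 0], "grip": 0}])

```text
clock: 1.43
tool_pos: [0.4835, 0.1416, 0.3445]
eef_rot: [0.159, 0.987, -0.002, 0.001]
contact_force: [0.4, -0.1, 0.6]
opening: 1.001
finger_force: 0.0
```

```bash
python3 - <<'E'
from h import *
s=r.get_state(); im=r.snapshot("wrist")[:,:,::-1].copy(); cv2.imwrite("pics/w1.png",im); c=cam("wrist",s); np.savez("w1.npz",p=s["tool_pos"],q=s["eef_rot"])
print(s["clock"],s["tool_pos"],s["eef_rot"],s["contact_force"])
H,S,V=cv2.split(cv2.cvtColor(im,cv2.COLOR_BGR2HSV))
for b in blobs((H>10)&(H<32)&(S>110)&(V>70),80): print("brass",b,ray(c,*b[0],.06))
for n,z,X in (("piv",.075,(.5816,.1487)),("eye",.073,(.617,.036))): print(n,proj(c,[*X,z]))
E
```

```text
1.4333 [0.48350912 0.14164852 0.34447734] [ 0.15865225  0.98733102 -0.00235072  0.00117713] [ 0.36414073 -0.12372357  0.57451713]
brass ((np.float64(277.4), np.float64(159.0)), 219, (270, 151, 16, 17)) [0.46942343 0.14605499 0.06      ]
brass ((np.float64(219.4), np.float64(164.1)), 358, (204, 158, 31, 13)) [0.4498875  0.06247976 0.06      ]
brass ((np.float64(50.5), np.float64(205.9)), 703, (7, 191, 65, 39)) [ 0.4286413  -0.21088077  0.06      ]
brass ((np.float64(17.8), np.float64(275.6)), 319, (0, 269, 52, 17)) [ 0.51937904 -0.33198362  0.06      ]
brass ((np.float64(85.9), np.float64(343.9)), 421, (79, 314, 18, 53)) [ 0.6829341  -0.29657678  0.06      ]
brass ((np.float64(468.9), np.float64(344.5)), 367, (458, 316, 18, 51)) [0.90155063 0.37382452 0.06      ]
brass ((np.float64(494.9), np.float64(388.7)), 750, (441, 381, 103, 15)) [1.02710132 0.40987932 0.06      ]
brass ((np.float64(549.7), np.float64(387.9)), 136, (540, 381, 20, 15)) [1.05758269 0.51117111 0.06      ]
brass ((np.float64(343.1), np.float64(391.4)), 1049, (251, 387, 190, 10)) [0.94313861 0.12642777 0.06      ]
piv [301.85743178 229.734667  ]
eye [241.19851485 268.48916817]
```

View pics/w1.png

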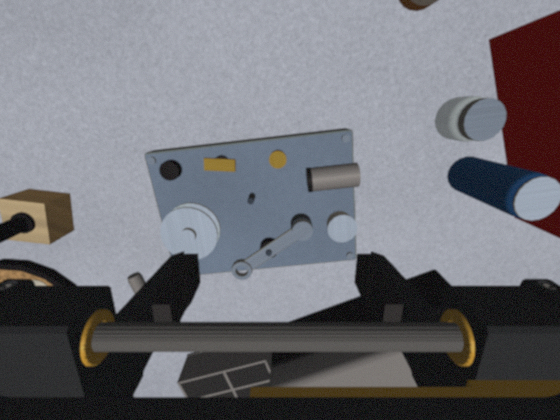

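The wrist view agrees with the top view to within 2 mm. The round terminal is at pixel (277,159), the long one at (219,164), the eye at (242,269) and the pivot at (301,224). Next I'll move over the stick.

Call:
carry_out(plan=[{"rot": [0, 0, 0], "xyz": [-0.085, -0.4, 0.02], "grip": 0}, {"rot": [0, 0, 0], "xyz": [-0.085, -0.4, 0.02], "grip": 0}, {"rot": [0, 0, 0], "xyz": [-0.085, -0.4, 0.02], "grip": 0}, {"rot": [0, 0, 0], "xyz": [-0.085, -0.4, 0.02], "grip": 0}, {"rot": [0, 0, 0], "xyz": [-0.085, -0.4, 0.02], "grip": 0}, {"rot": [0, 0, 0], "xyz": [-0.085, -0.4, 0.02], "grip": 0}, {"rot": [0, 0, 0], "xyz": [-0.085, -0.4, 0.02], "grip": 0}, {"rot": [0, 0, 0], "xyz": [-0.085, -0.4, 0.02], "grip": 0}])

```text
clock: 2.15
tool_pos: [0.4474, -0.1815, 0.3285]
eef_rot: [0.151, 0.989, 0.001, -0.0]
contact_force: [1.7, 0.1, -0.0]
opening: 0.998
finger_force: 0.0
```

Call:
carry_out(plan=[{"rot": [0, 0, 0], "xyz": [-0.02, -0.1, 0], "grip": 0}, {"rot": [0, 0, 0], "xyz": [-0.02, -0.1, 0], "grip": 0}, {"rot": [0, 0, 0], "xyz": [-0.02, -0.1, 0], "grip": 0}, {"rot": [0, 0, 0], "xyz": [-0.02, -0.1, 0], "grip": 0}, {"rot": [0, 0, 0], "xyz": [-0.02, -0.1, 0], "grip": 0}])

```text
clock: 2.57
tool_pos: [0.4369, -0.282, 0.3282]
eef_rot: [0.153, 0.988, 0.001, -0.0]
contact_force: [-0.3, 0.6, -0.6]
opening: 1.001
finger_force: 0.0
```

```bash
python3 - <<'E'
from h import *
s=r.get_state(); im=r.snapshot("wrist")[:,:,::-1].copy(); c=cam("wrist",s); np.savez("w2.npz",p=s["tool_pos"],q=s["eef_rot"]); cv2.imwrite("pics/w2.png",im)
print(s["clock"],s["tool_pos"],s["eef_rot"],s["q"])
u,v=proj(c,[.437,-.268,.06]);u=int(u);v=int(v);print(u,v,proj(c,[.437,-.268,.144]))
x0,y0=max(u-80,0),max(v-60,0); cv2.imwrite("pics/w2c.png",cv2.resize(im[y0:y0+140,x0:x0+180],None,fx=4,fy=4,interpolation=cv2.INTER_CUBIC)); print(x0,y0)
E
```

```text
2.5667 [ 0.43689912 -0.28199106  0.32821767] [ 1.52556864e-01  9.88294423e-01  6.79278022e-04 -2.76275264e-04] [ 0.53864069  0.43934032 -0.08175822  1.75762301  0.04141661  0.94726552
  1.70487876]
285 169 [287.97495885 182.80262425]
205 109
```

View pics/w2c.png

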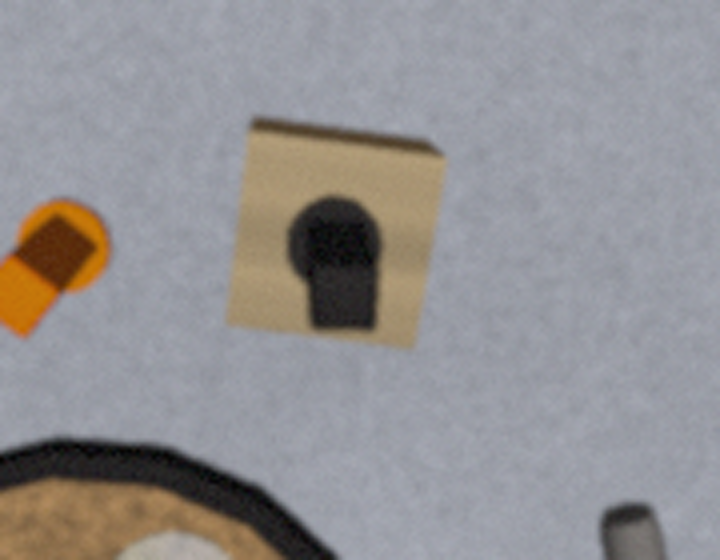

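The black stick's guard is centred at crop (334,243) and its handle top at (343,297). Its flats lie within about 2° of the tool axes. The orange look-alike is at crop (65,245), off to the left.

```bash
python3 - <<'E'
from h import *
d=np.load("w2.npz"); s=dict(tool_pos=d["p"],eef_rot=d["q"]); c=cam("wrist",s); t=cam("top")
f=lambda a,b:(a/4+205-.375,b/4+109-.375)
print("guard",ray(c,*f(334,243),.066),"handle",ray(c,*f(343,297),.144))
print("top: guard",ray(t,357.9,225.5,.066),"handle",ray(t,361.5,223.9,.144))
g=f(343,270)
for z in(0.01,.04): print("orange guard",ray(c,*f(65,245),z),ray(t,170+717/3.3,140+315/3.3,z))
for z in(0.08,.1): print("orange top",ray(c,*f(25,300),z),ray(t,170+742/3.3,140+310/3.3,z))
X=np.array([.437,-.268,.144]);M=R.from_quat(s["eef_rot"]).as_matrix()
for n,X in (("g",ray(c,*f(334,243),.066)),("h",ray(c,*f(343,297),.144))): print(n,M.T@(X-s["tool_pos"]))
E
```

```text
guard [ 0.4372735 -0.2649344  0.066    ] handle [ 0.43791534 -0.26538395  0.144     ]
top: guard [ 0.43584425 -0.2682688   0.066     ] handle [ 0.4363416  -0.26543853  0.144     ]
orange guard [ 0.41659903 -0.368818    0.01      ] [ 0.4084485  -0.36389923  0.01      ]
orange guard [ 0.41279977 -0.36156109  0.04      ] [ 0.40757494 -0.35735633  0.04      ]
orange top [ 0.42147057 -0.37190052  0.08      ] [ 0.41053888 -0.3702195   0.08      ]
orange top [ 0.41824136 -0.36604789  0.1       ] [ 0.40990118 -0.36556826  0.1       ]
g [0.00458881 0.01604564 0.2622416 ]
h [0.00390005 0.0159087  0.18424082]
```

Call:
carry_out(plan=[{"rot": [0, 0, 0], "xyz": [0.004, 0.016, 0.04], "grip": 90}, {"rot": [0, 0, 0], "xyz": [0.004, 0.016, 0.08], "grip": 90}, {"rot": [0, 0, 0], "xyz": [0.004, 0.016, 0.11], "grip": 90}, {"rot": [0, 0, 0], "xyz": [0.004, 0.016, 0.13], "grip": 90}, {"rot": [0, 0, 0], "xyz": [0.004, 0.016, 0.13], "grip": 90}, {"rot": [0, 0, 0], "xyz": [0.004, 0.016, 0.13], "grip": 90}])

```text
clock: 3.12
tool_pos: [0.4382, -0.2637, 0.1984]
eef_rot: [0.151, 0.989, 0.001, -0.001]
contact_force: [0.6, -0.5, 0.1]
opening: 0.645
finger_force: 0.0
```

Call:
carry_out(plan=[{"rot": [0, 0, 0], "xyz": [0.001, -0.002, 0.03], "grip": 90}, {"rot": [0, 0, 0], "xyz": [0.001, -0.002, 0.06], "grip": 90}, {"rot": [0, 0, 0], "xyz": [0.001, -0.002, 0.085], "grip": 90}, {"rot": [0, 0, 0], "xyz": [0.001, -0.002, 0.102], "grip": 90}, {"rot": [0, 0, 0], "xyz": [0.001, -0.002, 0.102], "grip": 90}, {"rot": [0, 0, 0], "xyz": [0.001, -0.002, 0.102], "grip": 90}])

```text
clock: 3.62
tool_pos: [0.4374, -0.2675, 0.0978]
eef_rot: [0.152, 0.988, 0.0, 0.001]
contact_force: [-0.2, -0.2, 0.5]
opening: 0.648
finger_force: 0.0
```

Call:
carry_out(plan=[{"rot": [0, 0, 0], "xyz": [0, 0, 0], "grip": 255}, {"rot": [0, 0, 0], "xyz": [0, 0, 0], "grip": 255}, {"rot": [0, 0, 0], "xyz": [0, 0, 0], "grip": 255}, {"rot": [0, 0, 0], "xyz": [0, 0, 0], "grip": 255}, {"rot": [0, 0, 0], "xyz": [0, 0, 0], "grip": 255}, {"rot": [0, 0, 0], "xyz": [0, 0, 0], "grip": 255}], squeeze=40)

```text
clock: 4.12
tool_pos: [0.4364, -0.2677, 0.097]
eef_rot: [0.152, 0.988, 0.0, 0.0]
contact_force: [0.1, 1.6, 4.5]
opening: 0.224
finger_force: 40.0
```

Gripped: the opening is 19.7 mm, matching the 20 mm handle. I'll draw it straight up and check the tip.

Call:
carry_out(plan=[{"rot": [0, 0, 0], "xyz": [0, 0, -0.015], "grip": 255}, {"rot": [0, 0, 0], "xyz": [0, 0, -0.035], "grip": 255}, {"rot": [0, 0, 0], "xyz": [0, 0, -0.06], "grip": 255}, {"rot": [0, 0, 0], "xyz": [0, 0, -0.09], "grip": 255}, {"rot": [0, 0, 0], "xyz": [0, 0, -0.12], "grip": 255}, {"rot": [0, 0, 0], "xyz": [0, 0, -0.12], "grip": 255}, {"rot": [0, 0, 0], "xyz": [0, 0, -0.12], "grip": 255}])

```text
clock: 4.7
tool_pos: [0.4369, -0.2683, 0.218]
eef_rot: [0.152, 0.988, -0.001, 0.002]
contact_force: [-0.6, 0.6, -0.6]
opening: 0.224
finger_force: 40.0
```

```bash
python3 - <<'E'
from h import *
s=r.get_state(); im=r.snapshot("wrist")[:,:,::-1].copy(); c=cam("wrist",s); cv2.imwrite("pics/w3.png",im); sc=r.snapshot("scene")[:,:,::-1]; cv2.imwrite("pics/s3.png",sc)
print(s["clock"],s["tool_pos"],s["eef_rot"])
M=R.from_quat(s["eef_rot"]).as_matrix()
for z in(.082,.07,.037): print(z,proj(c,s["tool_pos"]+M@[0,0,z]))
u,v=proj(c,s["tool_pos"]+M@[0,0,.06]).astype(int)
a=cv2.resize(im[max(v-70,0):v+70,u-60:u+60],None,fx=4,fy=4); 
C=cam("scene"); p=s["tool_pos"]-[0,0,.04]; U,W=proj(C,p).astype(int); b=cv2.resize(sc[W-35:W+35,U-20:U+20],None,fy=8,fx=8)
print(u-60,max(v-70,0),U-20,W-35,proj(C,s["tool_pos"]+M@[0,0,.082]))
cv2.imwrite("pics/c3.png",np.hstack([a[:560],b[:a.shape[0]]]) if a.shape[0]==b.shape[0] else a)
print(a.shape,b.shape)
E
```

```text
4.7 [ 0.43692398 -0.26829669  0.21795528] [ 1.52432445e-01  9.88312432e-01 -5.28544958e-04  1.61456397e-03]
0.082 [276.3253369 216.4133602]
0.07 [276.28069621 221.62446852]
0.037 [276.13181949 239.00351595]
216 156 174 190 [196.95921833 233.67797437]
(560, 480, 3) (560, 320, 3)
```

View pics/c3.png

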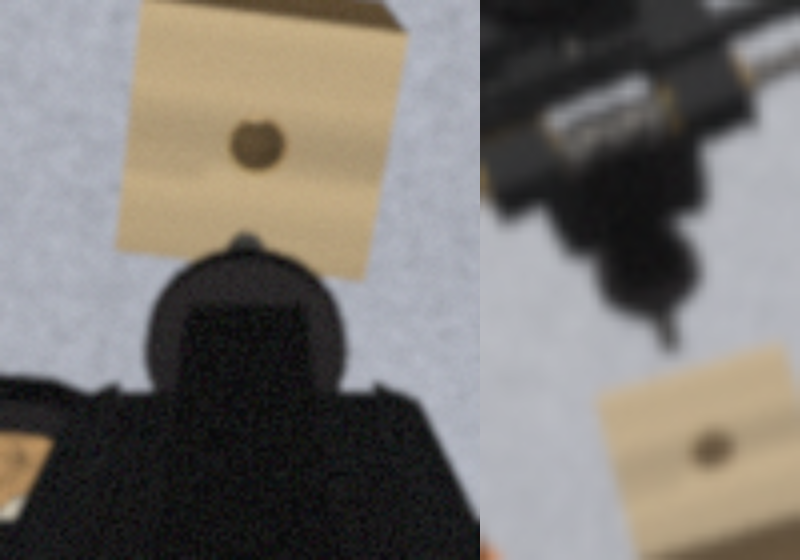

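The stick is held plumb. The rod tip is at wrist pixel (277,217) and scene pixel (197,233), both within about 2 mm of the prediction, so the tip is 82 mm below the TCP. Next, the round terminal.

Call:
carry_out(plan=[{"rot": [0, 0, 0], "xyz": [0.048, 0.2, 0], "grip": 255}, {"rot": [0, 0, 0], "xyz": [0.048, 0.2, 0], "grip": 255}, {"rot": [0, 0, 0], "xyz": [0.048, 0.2, 0], "grip": 255}, {"rot": [0, 0, 0], "xyz": [0.048, 0.2, 0], "grip": 255}, {"rot": [0, 0, 0], "xyz": [0.095, 0.403, 0], "grip": 255}, {"rot": [0, 0, 0], "xyz": [0.095, 0.403, 0], "grip": 255}, {"rot": [0, 0, 0], "xyz": [0.095, 0.403, 0], "grip": 255}, {"rot": [0, 0, 0], "xyz": [0.095, 0.403, 0], "grip": 255}])

```text
clock: 5.47
tool_pos: [0.4594, 0.0664, 0.2152]
eef_rot: [0.152, 0.988, -0.001, -0.002]
contact_force: [0.6, -0.1, 0.0]
opening: 0.225
finger_force: 40.0
```

```bash
cat > go.py <<'E'
import sys
from h import *
# tool-frame delta that brings the tip (0,0,.082 in tool, +1.3,+0.6 mm world) to world x y z
s=r.get_state(); M=R.from_quat(s["eef_rot"]).as_matrix()
tip=s["tool_pos"]+M@[-.001,.001,.082]
print(s["clock"],"tip",tip.round(4),"delta",(M.T@(np.array([float(a) for a in sys.argv[1:4]])-tip)).round(4),"yaw",R.from_quat(s["eef_rot"]).as_rotvec().round(3),s["contact_force"].round(1),s["q"].round(2))
E
python3 go.py .4695 .146 .08
```

```text
5.4667 tip [0.4604 0.067  0.1332] delta [0.0149 0.0782 0.0531] yaw [-4.780e-01 -3.102e+00  2.000e-03] [ 0.6 -0.1  0. ] [-0.24  0.52 -0.01  2.06  0.01  0.56  1.01]
```

Call:
carry_out(plan=[{"rot": [0, 0, 0], "xyz": [0.015, 0.075, 0.02], "grip": 255}, {"rot": [0, 0, 0], "xyz": [0.015, 0.075, 0.03], "grip": 255}, {"rot": [0, 0, 0], "xyz": [0.015, 0.075, 0.045], "grip": 255}, {"rot": [0, 0, 0], "xyz": [0.015, 0.075, 0.045], "grip": 255}, {"rot": [0, 0, 0], "xyz": [0.015, 0.075, 0.045], "grip": 255}])

```text
clock: 5.88
tool_pos: [0.4674, 0.1395, 0.1701]
eef_rot: [0.152, 0.988, -0.002, -0.002]
contact_force: [-0.2, -0.6, -0.2]
opening: 0.225
finger_force: 40.0
```

```bash
python3 go.py .4695 .146 .06
```

```text
5.8833 tip [0.4683 0.14   0.0881] delta [0.0006 0.0062 0.0281] yaw [-0.478 -3.101  0.005] [-0.2 -0.6 -0.2] [-0.39  0.63  0.01  2.04 -0.01  0.48  0.89]
```

Call:
carry_out(plan=[{"rot": [0, 0, 0], "xyz": [0.001, 0.006, 0.01], "grip": 255}, {"rot": [0, 0, 0], "xyz": [0.001, 0.006, 0.018], "grip": 255}, {"rot": [0, 0, 0], "xyz": [0.001, 0.006, 0.023], "grip": 255}, {"rot": [0, 0, 0], "xyz": [0.001, 0.006, 0.026], "grip": 255}, {"rot": [0, 0, 0], "xyz": [0.001, 0.006, 0.028], "grip": 255}, {"rot": [0, 0, 0], "xyz": [0.001, 0.006, 0.028], "grip": 255}])

```text
clock: 6.38
tool_pos: [0.4698, 0.1462, 0.1434]
eef_rot: [0.153, 0.988, -0.0, -0.0]
contact_force: [0.5, 0.0, -0.5]
opening: 0.222
finger_force: 40.0
```

```bash
python3 go.py .4695 .146 .06
```

```text
6.3833 tip [0.471  0.1468 0.0614] delta [ 0.0012 -0.0012  0.0014] yaw [-0.48  -3.104  0.   ] [ 0.5  0.  -0.5] [-0.4   0.68  0.01  2.06 -0.01  0.41  0.88]
```

Call:
carry_out(plan=[{"rot": [0, 0, 0], "xyz": [0.001, -0.001, 0.001], "grip": 255}, {"rot": [0, 0, 0], "xyz": [0.001, -0.001, 0.001], "grip": 255}, {"rot": [0, 0, 0], "xyz": [0.001, -0.001, 0.002], "grip": 255}, {"rot": [0, 0, 0], "xyz": [0.001, -0.001, 0.002], "grip": 255}, {"rot": [0, 0, 0], "xyz": [0.001, -0.001, 0.002], "grip": 255}])

```text
clock: 6.8
tool_pos: [0.4687, 0.146, 0.1419]
eef_rot: [0.152, 0.988, 0.0, 0.0]
contact_force: [-0.1, -1.0, 2.4]
opening: 0.225
finger_force: 40.0
```

Call:
carry_out(plan=[{"rot": [0, 0, 0], "xyz": [0, 0, 0.001], "grip": 255}, {"rot": [0, 0, 0], "xyz": [0, 0, 0.001], "grip": 255}, {"rot": [0, 0, 0], "xyz": [0, 0, 0.001], "grip": 255}, {"rot": [0, 0, 0], "xyz": [0, 0, 0.001], "grip": 255}, {"rot": [0, 0, 0], "xyz": [0, 0, 0.001], "grip": 255}, {"rot": [0, 0, 0], "xyz": [0, 0, 0.001], "grip": 255}, {"rot": [0, 0, 0], "xyz": [0, 0, 0.001], "grip": 255}, {"rot": [0, 0, 0], "xyz": [0, 0, 0.001], "grip": 255}])

```text
clock: 7.47
tool_pos: [0.4688, 0.146, 0.1418]
eef_rot: [0.152, 0.988, 0.0, 0.0]
contact_force: [-2.1, -0.6, 12.6]
opening: 0.227
finger_force: 40.0
```

```bash
python3 go.py .4695 .146 .06;python3 go.py .449 .062 .06
```

```text
7.4667 tip [0.4702 0.1467 0.0598] delta [ 0.0004 -0.0008 -0.0002] yaw [4.790e-01 3.104e+00 1.000e-03] [-2.1 -0.6 12.6] [-0.4   0.68  0.01  2.06 -0.01  0.4   0.88]
7.4667 tip [0.4702 0.1467 0.0598] delta [-0.0053 -0.0871 -0.0003] yaw [4.790e-01 3.104e+00 1.000e-03] [-2.1 -0.6 12.6] [-0.4   0.68  0.01  2.06 -0.01  0.4   0.88]
```

Contact on the round terminal is clear: 12.6 N with the tip at 60 mm. Now the long one.

Call:
carry_out(plan=[{"rot": [0, 0, 0], "xyz": [0, 0, -0.015], "grip": 255}, {"rot": [0, 0, 0], "xyz": [0, 0, -0.027], "grip": 255}, {"rot": [0, 0, 0], "xyz": [-0.003, -0.04, -0.027], "grip": 255}, {"rot": [0, 0, 0], "xyz": [-0.005, -0.07, -0.027], "grip": 255}, {"rot": [0, 0, 0], "xyz": [-0.005, -0.087, -0.027], "grip": 255}, {"rot": [0, 0, 0], "xyz": [-0.005, -0.087, -0.02], "grip": 255}, {"rot": [0, 0, 0], "xyz": [-0.005, -0.087, -0.012], "grip": 255}, {"rot": [0, 0, 0], "xyz": [-0.005, -0.087, -0.012], "grip": 255}])

```text
clock: 8.13
tool_pos: [0.4471, 0.0626, 0.1514]
eef_rot: [0.152, 0.988, 0.0, -0.001]
contact_force: [-0.0, 0.1, -1.1]
opening: 0.225
finger_force: 40.0
```

```bash
python3 go.py .449 .062 .06
```

```text
8.1333 tip [0.4483 0.0633 0.0694] delta [-0.0011 -0.001   0.0094] yaw [-4.760e-01 -3.104e+00 -1.000e-03] [-0.   0.1 -1.1] [-0.23  0.63 -0.02  2.16  0.03  0.35  1.  ]
```

Call:
carry_out(plan=[{"rot": [0, 0, 0], "xyz": [-0.001, -0.001, 0.005], "grip": 255}, {"rot": [0, 0, 0], "xyz": [-0.001, -0.001, 0.008], "grip": 255}, {"rot": [0, 0, 0], "xyz": [-0.001, -0.001, 0.01], "grip": 255}, {"rot": [0, 0, 0], "xyz": [-0.001, -0.001, 0.011], "grip": 255}, {"rot": [0, 0, 0], "xyz": [-0.001, -0.001, 0.011], "grip": 255}, {"rot": [0, 0, 0], "xyz": [-0.001, -0.001, 0.011], "grip": 255}, {"rot": [0, 0, 0], "xyz": [-0.001, -0.001, 0.011], "grip": 255}, {"rot": [0, 0, 0], "xyz": [-0.001, -0.001, 0.011], "grip": 255}])

```text
clock: 8.8
tool_pos: [0.448, 0.061, 0.1419]
eef_rot: [0.152, 0.988, 0.0, 0.0]
contact_force: [-1.7, 0.7, 5.4]
opening: 0.222
finger_force: 40.0
```

```bash
python3 go.py .449 .062 .06
```

```text
8.8 tip [0.4494 0.0617 0.0599] delta [ 0.0004  0.0002 -0.0001] yaw [4.770e-01 3.105e+00 1.000e-03] [-1.7  0.7  5.4] [-0.23  0.65 -0.02  2.17  0.03  0.32  1.  ]
```

Contact on the long terminal too: 5.4 N at 60 mm. I'll hold briefly, then lift and look at the eye from close by.

Call:
carry_out(plan=[{"rot": [0, 0, 0], "xyz": [0, 0, 0.0005], "grip": 255}, {"rot": [0, 0, 0], "xyz": [0, 0, 0.0005], "grip": 255}, {"rot": [0, 0, 0], "xyz": [0, 0, 0.0005], "grip": 255}, {"rot": [0, 0, 0], "xyz": [0, 0, -0.02], "grip": 255}, {"rot": [0, 0, 0], "xyz": [0, 0, -0.05], "grip": 255}, {"rot": [0, 0, 0], "xyz": [-0.04, 0, -0.05], "grip": 255}, {"rot": [0, 0, 0], "xyz": [-0.08, 0, -0.05], "grip": 255}, {"rot": [0, 0, 0], "xyz": [-0.08, 0, -0.05], "grip": 255}])

```text
clock: 9.47
tool_pos: [0.533, 0.0332, 0.1929]
eef_rot: [0.155, 0.988, 0.0, 0.006]
contact_force: [1.6, -0.0, -0.4]
opening: 0.225
finger_force: 40.0
```

```bash
python3 go.py .617 .036 .1; python3 - <<'E'
from h import *
d=np.load("w1.npz"); c=cam("wrist",dict(tool_pos=d["p"],eef_rot=d["q"])); t=cam("top")
print("eye w1",ray(c,242,269,.073),"top",ray(t,170+271.5/3.3,140+77/3.3,.073)); print("piv w1",ray(c,302,223,.075),"top",ray(t,170+142/3.3,140+119/3.3,.075))
s=r.get_state(); im=r.snapshot("wrist")[:,:,::-1].copy(); cv2.imwrite("pics/w4.png",im); np.savez("w4.npz",p=s["tool_pos"],q=s["eef_rot"]); c=cam("wrist",s)
print(proj(c,[.617,.036,.073]),proj(c,[.582,.149,.075]))
cv2.imwrite("pics/w4b.png",cv2.resize(im,None,fx=1.4,fy=1.4))
E
```

```text
9.4667 tip [0.5353 0.0338 0.1109] delta [-0.077   0.0271  0.0119] yaw [4.840e-01 3.091e+00 1.000e-03] [ 1.6 -0.  -0.4] [-0.13  0.63 -0.03  1.91  0.03  0.59  1.08]
eye w1 [0.61827761 0.03691215 0.073     ] top [0.61599364 0.03261389 0.073     ]
piv w1 [0.57104426 0.15208309 0.075     ] top [0.57958212 0.1446944  0.075     ]
[303.36385574 273.84957878] [407.04738439 213.175744  ]
```

View pics/w4b.png

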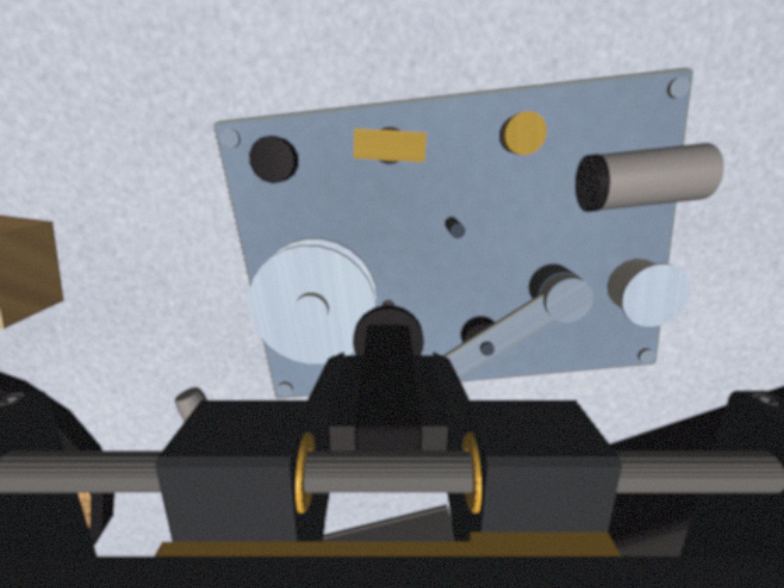

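The gripper hides the eye here. The pivot at (569,298) fits (0.5815, 0.1485). I'll step back and aside for one clear look at the eye.

Call:
carry_out(plan=[{"rot": [0, 0, 0], "xyz": [0.075, 0.045, -0.01], "grip": 255}, {"rot": [0, 0, 0], "xyz": [0.075, 0.045, -0.01], "grip": 255}, {"rot": [0, 0, 0], "xyz": [0.075, 0.045, -0.01], "grip": 255}, {"rot": [0, 0, 0], "xyz": [0.075, 0.045, -0.01], "grip": 255}, {"rot": [0, 0, 0], "xyz": [0.075, 0.045, -0.01], "grip": 255}])

```text
clock: 9.93
tool_pos: [0.4655, 0.1016, 0.2015]
eef_rot: [0.152, 0.988, -0.0, -0.0]
contact_force: [0.5, -0.2, -0.5]
opening: 0.225
finger_force: 40.0
```

```bash
python3 - <<'E'
from h import *
s=r.get_state(); im=r.snapshot("wrist")[:,:,::-1].copy(); cv2.imwrite("pics/w5.png",im); np.savez("w5.npz",p=s["tool_pos"],q=s["eef_rot"]); c=cam("wrist",s)
print(s["clock"],s["tool_pos"],proj(c,[.618,.035,.073]),proj(c,[.5815,.1485,.075]))
u,v=proj(c,[.618,.035,.073]).astype(int); x0,y0=u-40,v-50; print(x0,y0)
cv2.imwrite("pics/w5c.png",cv2.resize(im[y0:y0+80,x0:x0+120],None,fx=6,fy=6,interpolation=cv2.INTER_CUBIC))
E
```

```text
9.9333 [0.46554428 0.10161949 0.2014567 ] [261.14165967 336.78994159] [350.33846828 286.66333516]
221 286
```

View pics/w5c.png

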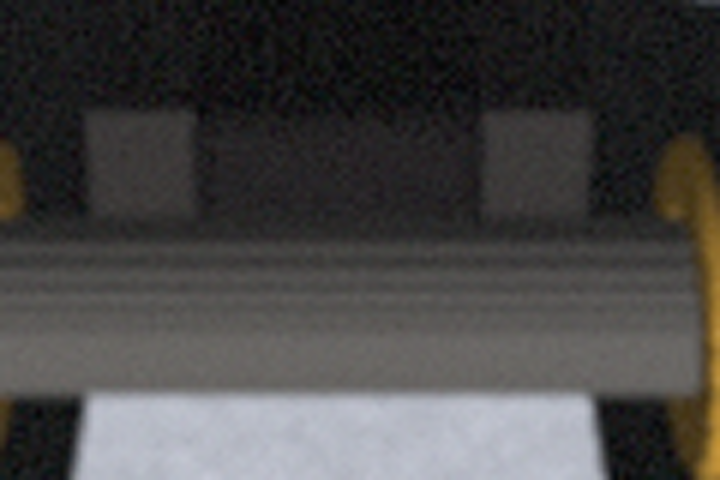

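That was the wrong direction; the crop shows only the gripper in front of the eye. I'll compute a viewpoint that clears the fingers.

```bash
python3 - <<'E'
from h import *
s=r.get_state()
for p in([.60,.09,.2],[.62,.09,.2],[.64,.1,.2],[.6,-.02,.2],[.55,.1,.26],[.6,.05,.28]):
    print(p,proj(cam("wrist",dict(tool_pos=np.array(p),eef_rot=s["eef_rot"])),[.618,.035,.073]).round())
E
python3 go.py .64 .1 .118
```

```text
[0.6, 0.09, 0.2] [230. 232.]
[0.62, 0.09, 0.2] [223. 215.]
[0.64, 0.1, 0.2] [206. 199.]
[0.6, -0.02, 0.2] [336. 201.]
[0.55, 0.1, 0.26] [244. 251.]
[0.6, 0.05, 0.28] [270. 198.]
9.9833 tip [0.4675 0.1014 0.1195] delta [-0.1649  0.0507  0.0014] yaw [ 4.790e-01  3.105e+00 -1.000e-03] [ 1.1 -0.4 -0.5] [-0.3   0.56 -0.01  2.05  0.01  0.54  0.94]
```

Call:
carry_out(plan=[{"rot": [0, 0, 0], "xyz": [-0.15, 0.035, 0], "grip": 255}, {"rot": [0, 0, 0], "xyz": [-0.15, 0.035, 0], "grip": 255}, {"rot": [0, 0, 0], "xyz": [-0.15, 0.035, 0], "grip": 255}, {"rot": [0, 0, 0], "xyz": [-0.15, 0.035, 0], "grip": 255}, {"rot": [0, 0, 0], "xyz": [-0.15, 0.035, 0], "grip": 255}, {"rot": [0, 0, 0], "xyz": [-0.15, 0.035, 0], "grip": 255}, {"rot": [0, 0, 0], "xyz": [-0.15, 0.035, 0], "grip": 255}])

```text
clock: 10.57
tool_pos: [0.6186, 0.0886, 0.2008]
eef_rot: [0.153, 0.988, -0.001, -0.001]
contact_force: [0.1, 0.1, -1.6]
opening: 0.225
finger_force: 40.0
```

```bash
python3 - <<'E'
from h import *
s=r.get_state(); im=r.snapshot("wrist")[:,:,::-1].copy(); cv2.imwrite("pics/w6.png",im); np.savez("w6.npz",p=s["tool_pos"],q=s["eef_rot"]); c=cam("wrist",s)
print(s["clock"],s["tool_pos"],proj(c,[.618,.035,.073]),proj(c,[.5815,.1485,.075]))
u,v=proj(c,[.618,.035,.073]).astype(int); x0,y0=u-40,v-50; print(x0,y0)
cv2.imwrite("pics/w6c.png",cv2.resize(im[y0:y0+100,x0:x0+133],None,fx=6,fy=6,interpolation=cv2.INTER_CUBIC))
E
```

```text
10.5667 [0.61861086 0.08861815 0.2007771 ] [225.02912484 215.62752003] [326.98551458 145.09413406]
185 165
```

View pics/w6c.png

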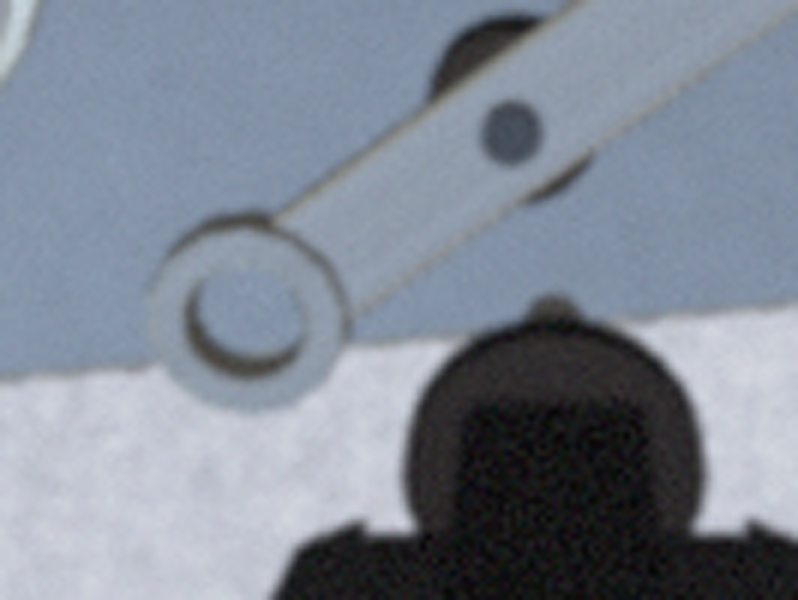

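The eye ring is centred at crop (247,318), which is image (225.7,217.6). The prediction was (225.0,215.6). The rod tip's upper edge is at crop (553,296).

```bash
python3 - <<'E'
from h import *
d=np.load("w6.npz"); s=dict(tool_pos=d["p"],eef_rot=d["q"]); c=cam("wrist",s); M=R.from_quat(d["q"]).as_matrix()
e=ray(c,225.7,217.6,.073); print("eye",e, np.linalg.norm(e[:2]-[.5815,.1485]))
tp=lambda o:proj(c,d["p"]+M@np.array(o)); print("tip ctr",tp([-.001,.001,.082]),"edge pred",tp([.003,.001,.082]),"seen",185+553/6-.4,165+296/6-.4)
E
python3 go.py .6165 .035 .12
```

```text
eye [0.62015493 0.03489446 0.073     ] 0.12000176113171161
tip ctr [277.53185698 217.54728413] edge pred [277.53803356 212.99615551] seen 276.7666666666667 213.93333333333334
10.6167 tip [0.6193 0.0898 0.119 ] delta [-0.0139 -0.0531 -0.0009] yaw [-4.790e-01 -3.102e+00  1.000e-03] [-0.2  0.6 -1.8] [-0.21  0.73 -0.02  1.61  0.01  0.81  1.03]
```

The eye is at (0.620, 0.035), exactly 120 mm from the pivot. Moving above it.

Call:
carry_out(plan=[{"rot": [0, 0, 0], "xyz": [-0.017, -0.052, 0], "grip": 255}, {"rot": [0, 0, 0], "xyz": [-0.017, -0.052, 0], "grip": 255}, {"rot": [0, 0, 0], "xyz": [-0.017, -0.052, 0.015], "grip": 255}, {"rot": [0, 0, 0], "xyz": [-0.017, -0.052, 0.035], "grip": 255}, {"rot": [0, 0, 0], "xyz": [-0.017, -0.052, 0.035], "grip": 255}, {"rot": [0, 0, 0], "xyz": [-0.017, -0.052, 0.035], "grip": 255}])

```text
clock: 11.12
tool_pos: [0.6186, 0.0353, 0.1662]
eef_rot: [0.152, 0.988, -0.0, -0.002]
contact_force: [0.5, 0.9, -0.5]
opening: 0.222
finger_force: 40.0
```

```bash
python3 go.py .620 .035 .055
```

```text
11.1167 tip [0.6196 0.0359 0.0842] delta [-0.0008 -0.0007  0.0292] yaw [-4.770e-01 -3.102e+00  1.000e-03] [ 0.5  0.9 -0.5] [-0.12  0.77 -0.03  1.65  0.03  0.72  1.11]
```

Call:
carry_out(plan=[{"rot": [0, 0, 0], "xyz": [-0.001, -0.001, 0.005], "grip": 255}, {"rot": [0, 0, 0], "xyz": [-0.001, -0.001, 0.011], "grip": 255}, {"rot": [0, 0, 0], "xyz": [-0.001, -0.001, 0.017], "grip": 255}, {"rot": [0, 0, 0], "xyz": [-0.001, -0.001, 0.023], "grip": 255}, {"rot": [0, 0, 0], "xyz": [-0.001, -0.001, 0.029], "grip": 255}, {"rot": [0, 0, 0], "xyz": [-0.001, -0.001, 0.029], "grip": 255}])

```text
clock: 11.62
tool_pos: [0.62, 0.034, 0.1362]
eef_rot: [0.152, 0.988, -0.0, -0.001]
contact_force: [0.4, -0.7, -1.6]
opening: 0.223
finger_force: 40.0
```

```bash
python3 go.py .620 .035 .055; python3 - <<'E'
import numpy as np
from h import *
s=r.get_state(); M=R.from_quat(s["eef_rot"]).as_matrix(); P=np.array([.5815,.1485]); th0=np.arctan2(.035-.1485,.62-.5815)
for a in (0,.125,.25,.375,.5,.625,.75,.875,1.,1.03):
    X=P+.12*np.array([np.cos(th0-a),np.sin(th0-a)]); print(a,X.round(3),(M.T@np.array([*(X-[.62,.035]),0])).round(3))
E
```

```text
11.6167 tip [0.6211 0.0347 0.0542] delta [ 0.0011  0.     -0.0008] yaw [-4.780e-01 -3.103e+00  1.000e-03] [ 0.4 -0.7 -1.6] [-0.11  0.81 -0.03  1.67  0.03  0.66  1.11]
0 [0.62  0.035] [-0. -0. -0.]
0.125 [0.606 0.031] [ 0.013 -0.008  0.   ]
0.25 [0.591 0.029] [ 0.026 -0.015  0.   ]
0.375 [0.576 0.029] [ 0.04  -0.019  0.   ]
0.5 [0.561 0.03 ] [ 0.055 -0.022  0.   ]
0.625 [0.546 0.034] [ 0.07  -0.023  0.   ]
0.75 [0.532 0.039] [ 0.085 -0.023  0.   ]
0.875 [0.519 0.046] [ 0.1  -0.02  0.  ]
1.0 [0.507 0.055] [ 0.114 -0.015  0.   ]
1.03 [0.504 0.057] [ 0.117 -0.014  0.   ]
```

The tip is down in the bore at 54 mm with no downward reaction. Now I'll swing the arm along its arc.

Call:
carry_out(plan=[{"rot": [0, 0, 0], "xyz": [0.014, -0.008, 0], "grip": 255}, {"rot": [0, 0, 0], "xyz": [0.027, -0.015, 0], "grip": 255}, {"rot": [0, 0, 0], "xyz": [0.041, -0.019, 0], "grip": 255}, {"rot": [0, 0, 0], "xyz": [0.056, -0.022, 0], "grip": 255}, {"rot": [0, 0, 0], "xyz": [0.071, -0.023, 0], "grip": 255}, {"rot": [0, 0, 0], "xyz": [0.086, -0.023, 0], "grip": 255}, {"rot": [0, 0, 0], "xyz": [0.1, -0.02, 0], "grip": 255}, {"rot": [0, 0, 0], "xyz": [0.1, -0.02, 0], "grip": 255}])

```text
clock: 12.28
tool_pos: [0.5185, 0.0463, 0.1381]
eef_rot: [0.151, 0.989, 0.0, -0.0]
contact_force: [0.1, -2.0, -0.2]
opening: 0.222
finger_force: 40.0
```

```bash
cat > arm.py <<'E'
from h import *
s=r.get_state(); M=R.from_quat(s["eef_rot"]).as_matrix(); tip=s["tool_pos"]+M@[-.001,.001,.082]; P=np.array([.5815,.1485])
d=tip[:2]-P; th0=np.arctan2(.035-.1485,.62-.5815); a=th0-np.arctan2(d[1],d[0]); n=np.hypot(*d)
t=np.array([d[1],-d[0],0])/n; F=s["contact_force"]
print(s["clock"],"tip",tip.round(4),"rod angle",a.round(3),"radius",n.round(4),"F tang",(F@t).round(1),"rad",(F[:2]@d/n).round(1),"Fz",F[2].round(1),"tang dir tool",(M.T@t).round(3),"fingers",s["opening"],s["finger_force"])
E
python3 arm.py
```

```text
12.2833 tip [0.5198 0.047  0.0561] rod angle 0.874 radius 0.1188 F tang -1.1 rad 1.6 Fz -0.2 tang dir tool [0.971 0.241 0.   ] fingers 0.22176666582879723 39.99659644905478
```

Call:
carry_out(plan=[{"rot": [0, 0, 0], "xyz": [0.006, 0.002, 0], "grip": 255}, {"rot": [0, 0, 0], "xyz": [0.011, 0.003, 0], "grip": 255}, {"rot": [0, 0, 0], "xyz": [0.015, 0.005, 0], "grip": 255}, {"rot": [0, 0, 0], "xyz": [0.017, 0.006, 0], "grip": 255}, {"rot": [0, 0, 0], "xyz": [0.017, 0.006, 0], "grip": 255}, {"rot": [0, 0, 0], "xyz": [0.017, 0.006, 0], "grip": 255}])

```text
clock: 12.78
tool_pos: [0.5057, 0.0559, 0.1377]
eef_rot: [0.152, 0.988, 0.0, 0.0]
contact_force: [2.1, -1.6, -0.1]
opening: 0.224
finger_force: 40.0
```

```bash
python3 arm.py; python3 - <<'E'
from h import *
im=r.snapshot("scene")[:,:,::-1]; u,v=proj(cam("scene"),[.53,.09,.07]).astype(int); print(u,v)
cv2.imwrite("pics/s7.png",cv2.resize(im[v-55:v+55,u-70:u+70],None,fx=5,fy=5,interpolation=cv2.INTER_CUBIC))
E
```

```text
12.7833 tip [0.5071 0.0566 0.0558] rod angle 1.008 radius 0.1183 F tang -2.6 rad -0.0 Fz -0.1 tang dir tool [ 0.931  0.366 -0.001] fingers 0.22358754666368227 39.99658447690308
311 192
```

View pics/s7.png

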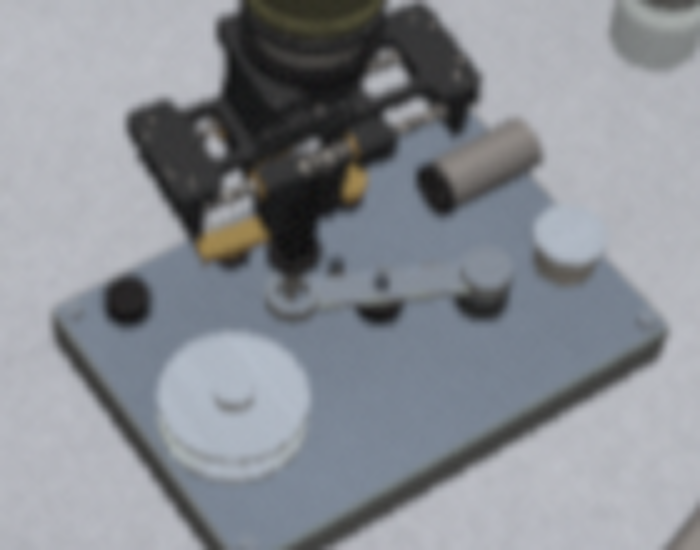

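The rod is in the eye at (292,293), and the arm follows it and is close to the stop pin at (335,268). I'll push on to the stop in small steps.

Call:
carry_out(plan=[{"rot": [0, 0, 0], "xyz": [0.002, 0.001, 0], "grip": 255}, {"rot": [0, 0, 0], "xyz": [0.004, 0.0015, 0], "grip": 255}, {"rot": [0, 0, 0], "xyz": [0.005, 0.002, 0], "grip": 255}, {"rot": [0, 0, 0], "xyz": [0.005, 0.002, 0], "grip": 255}, {"rot": [0, 0, 0], "xyz": [0.005, 0.002, 0], "grip": 255}])

```text
clock: 13.25
tool_pos: [0.5015, 0.0591, 0.1377]
eef_rot: [0.152, 0.988, 0.0, 0.001]
contact_force: [4.6, -2.0, -0.1]
opening: 0.225
finger_force: 40.0
```

```bash
python3 arm.py
```

```text
13.25 tip [0.5029 0.0598 0.0557] rod angle 1.052 radius 0.1185 F tang -4.8 rad -1.5 Fz -0.1 tang dir tool [ 0.913  0.407 -0.001] fingers 0.22537384607490485 39.99638113193214
```

Call:
carry_out(plan=[{"rot": [0, 0, 0], "xyz": [0.001, 0.0005, 0], "grip": 255}, {"rot": [0, 0, 0], "xyz": [0.002, 0.001, 0], "grip": 255}, {"rot": [0, 0, 0], "xyz": [0.002, 0.001, 0], "grip": 255}, {"rot": [0, 0, 0], "xyz": [0.002, 0.001, 0], "grip": 255}, {"rot": [0, 0, 0], "xyz": [0.002, 0.001, 0], "grip": 255}, {"rot": [0, 0, 0], "xyz": [0.002, 0.001, 0], "grip": 255}])

```text
clock: 13.75
tool_pos: [0.501, 0.0597, 0.1378]
eef_rot: [0.153, 0.988, -0.0, 0.002]
contact_force: [6.5, -4.6, -2.6]
opening: 0.223
finger_force: 40.0
```

```bash
python3 arm.py
```

```text
13.75 tip [0.5025 0.0602 0.0558] rod angle 1.057 radius 0.1185 F tang -7.9 rad -0.9 Fz -2.6 tang dir tool [ 0.912  0.411 -0.003] fingers 0.2234031735543132 39.996342421509326
```

Call:
carry_out(plan=[{"rot": [0, 0, 0], "xyz": [0.001, 0.0005, 0], "grip": 255}, {"rot": [0, 0, 0], "xyz": [0.002, 0.001, 0], "grip": 255}, {"rot": [0, 0, 0], "xyz": [0.002, 0.001, 0], "grip": 255}, {"rot": [0, 0, 0], "xyz": [0.002, 0.001, 0], "grip": 255}, {"rot": [0, 0, 0], "xyz": [0.002, 0.001, 0], "grip": 255}, {"rot": [0, 0, 0], "xyz": [0.002, 0.001, 0], "grip": 255}, {"rot": [0, 0, 0], "xyz": [0.002, 0.001, 0], "grip": 255}, {"rot": [0, 0, 0], "xyz": [0.002, 0.001, 0], "grip": 255}])

```text
clock: 14.42
tool_pos: [0.4999, 0.0602, 0.1378]
eef_rot: [0.153, 0.988, -0.001, 0.002]
contact_force: [7.8, -6.1, -3.6]
opening: 0.222
finger_force: 40.0
```

```bash
python3 arm.py; python3 - <<'E'
from h import *
b=r.snapshot("top")[:,:,::-1].copy(); a=cv2.imread("pics/top0.png"); c=cam("top")
H,S,V=cv2.split(cv2.cvtColor(b,cv2.COLOR_BGR2HSV)); m=(V<45); m[:215]=0; m[240:]=0; m[:,:255]=0; m[:,285:]=0
print("roller (was 269.8,226.5)",blobs(m,8))
d=cv2.absdiff(a,b).max(2)>50; print(blobs(d,25))
E
```

```text
14.4167 tip [0.5015 0.0607 0.0558] rod angle 1.066 radius 0.1188 F tang -9.9 rad -0.8 Fz -3.6 tang dir tool [ 0.909  0.418 -0.004] fingers 0.22208159811414366 40.0010867184028
roller (was 269.8,226.5) [((np.float64(255.9), np.float64(224.2)), 52, (255, 215, 4, 23))]
[((np.float64(229.2), np.float64(258.9)), 10664, (182, 164, 96, 211)), ((np.float64(357.7), np.float64(225.1)), 141, (351, 220, 15, 12)), ((np.float64(3.4), np.float64(317.6)), 26, (0, 315, 8, 6)), ((np.float64(96.3), np.float64(390.4)), 11143, (0, 318, 234, 102)), ((np.float64(271.1), np.float64(348.8)), 113, (264, 343, 13, 14)), ((np.float64(266.0), np.float64(385.4)), 195, (253, 378, 25, 16)), ((np.float64(244.8), np.float64(394.8)), 84, (239, 384, 16, 18)), ((np.float64(282.8), np.float64(392.1)), 35, (281, 387, 6, 10)), ((np.float64(293.3), np.float64(397.3)), 110, (290, 386, 8, 24)), ((np.float64(288.8), np.float64(416.1)), 34, (286, 412, 7, 8))]
```

The arm is hard on the stop: 9.9 N against the spring's 2.7 N, and it barely moves under further push. The stick is still gripped at 40 N, and nothing else has moved in the views. Handing in.

```bash
python3 -c "
from plant import r
print(r.finish_job())"
```

```text
the job is handed in; nothing more can be done
None
```

I touched the stick to the round terminal and then the long one, swung the tension arm to its stop, and handed the job in with the still-gripped stick holding it there (about 10 N, clock about 14.4 s).

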